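# Pin the hold-down bar on a print tray

## Task

Secure the matted prints for carrying: swing the blue hold-down bar over the stack until it meets its yellow stop, so that its end hole lies over the hole in the steel bracket. Then take the ball-lock pin by its dark grip with the red thumb button squeezed in, put it down through both holes until its collar rests on the bar, and let go so that the button springs out and the pin locks. Leave the plain pin and everything else on the table where it is.

Things in the scene. Friction and masses are not known exactly. Their poses are not given: they have to be found in the camera images.
- hold_bar (a joint): swing of the blue hold-down bar about its upright pivot, rad: 0 = home against the yellow stop, holes lined up (hard stop); grows as the bar swings off the stack towards the robot (clockwise seen from above). It stays where it is left (light friction, about 0.7 N at the handle)
- bar_pivot (a point): point on the bar's upright pivot axis, level with the bar's top face (56 mm above the table), fixed to the tray. Its axes are the tray's: with the bar home, the bar runs from here along -y; z up
- bar_handle (a point): middle of the black round handle standing on the bar: 25 mm diameter, 42 mm tall, its centre 87 mm, top 108 mm and underside 66 mm above the table, 190 mm from the pivot axis along the bar. Its y axis points along the bar towards the pivot
- bar_hole (a point): centre of the 20 mm round hole in the bar's aluminium end tab (44 x 48 mm, 10 mm thick), on its top face, 270 mm from the pivot axis
- bracket_hole (a point): point fixed to the tray on the axis of the steel bracket's 20 mm round hole, at the height of the bar's top face (56 mm above the table); tray axes, z up. The bracket plate is 8 mm thick, its top 11 mm below this point, 27 mm of open space under it. The yellow stop stands 23 to 30 mm from the hole axis towards +x, level with the bar's top
- tray: plywood carrying tray, base 230 (x) x 370 (y) x 10 mm, fixed; origin under its centre. The stack of matted prints on it reaches 44 mm above the table
- rack: wooden rack 160 (x) x 64 (y) x 46 mm high, fixed, with two 30 mm holes 46 mm either side of its centre along x; one holds the ball-lock pin, the other the plain pin. Pins stand with their collar on its top and lift straight out, button in or out; origin under its centre
- pin_center (a point): centre of the grip of the ball-lock pin, upright in the rack, 77 mm above the table. Dark grip block 26 (x) x 28 (y) x 50 (z) mm, under it a steel collar 39 mm wide, 6 mm thick. Red button on the grip's +y face, 19 mm wide, 40 mm tall: width along y over grip and button 36 mm free, 31 mm pressed (middle then 1.5 mm to +y of the shank's axis, which is x = y = 0). z up
- pin_shoulder (a point): centre of the underside of the ball-lock pin's collar, on the shank's axis, 31 mm below the grip's centre; axes as there. Steel shank below it: 18 mm diameter, 39 mm long, its last 9 mm tapering to 10 mm. Locking balls 22 to 28 mm below the collar stand 4 mm out each side when the button is out, and then do not pass the 20 mm holes
- pin_button (a joint): travel of the red button, m: 0 = out (balls out, locked), 0.005 = fully in (balls drawn in). A spring pushes it out: 3 N to start, 6 N fully in. Closing the fingers along the pin's y axis, one on the button and one on the opposite face, holds it in
- plain_pin: bystander: plain pin with a round light-grey grip (28 mm across, 50 mm tall), no red button and no locking balls; stands in the other hole of the rack; origin at its tip
- carton: bystander: yellow and red carton, 75 x 125 x 28 mm; origin under its centre
- weight: bystander: brass weight with a waist and top knob, 46 mm across, 42 mm tall, standing on the print stack; origin under its centre
- brush: bystander: brush lying on the table; origin under its middle
- folder: bystander: flat spatula lying on the table; origin under its middle
- tape: bystander: roll of paper tape, 90 mm across, 25 mm tall; origin under its centre
- jar: bystander: small closed jar, 64 mm across, 75 mm tall; origin under its centre
- wood_block: bystander: wooden block 50 x 110 x 35 mm; origin under its centre

How it is judged:
On the way, in this order (a step that is already met when the one before it is completed fails the run):
1. the bar is swung home against its stop (joint below 0.02 rad) (value of joint hold_bar below 0.02 rad), for 0.2 s.
2. with the button held in (over 3.5 mm), the pin is through both holes, collar down to the bar (within 5 mm) (value of joint hold_bar below 0.02 rad and horizontal distance between pin_shoulder and bracket_hole below 0.004 m and z of pin_shoulder in the frame of bracket_hole between -0.003 and 0.005 m and value of joint pin_button above 0.0035 m), for 0.1 s.
At the end, for the whole second after the job is handed in: The bar is home (joint below 0.02 rad); the pin stands upright (within 0.08 rad) through both holes with its collar on the bar (within 2.5 mm above, 4 mm sideways of the bracket hole's point), at rest, let go, its button sprung out (within 1 mm) (value of joint hold_bar below 0.02 rad and horizontal distance between pin_shoulder and bracket_hole below 0.004 m and z of pin_shoulder in the frame of bracket_hole between -0.003 and 0.0025 m and value of joint pin_button below 0.001 m and angle between pin_shoulder's own z axis and vertical below 0.08 rad and linear speed of lock_pin below 0.02 m/s); the robot touches nothing.
It fails at once if a bystander is moved by more than 30 mm (distance of any of plain_pin, carton, weight, brush, folder, tape, jar, wood_block from where it was at the start of the episode above 0.03 m).
It also fails if it takes over 50 s, if anything falls off the work surface, if the arm or the gripper's body presses on something with over 40 N, if the wrist force passes 120 N, or if a joint passes its speed limit or range.

## Robot

A 6-joint arm with a two-finger parallel gripper is mounted at the origin on the work surface. World frame = base frame: x ahead of the robot, y to its left, z up, the work surface at z = 0. Lengths are in m, angles in rad, forces in N, time in s.
With the tool pointing down it reaches from about 0.35 to 0.85 m from the base axis. Payload 8.1 kg.
Tool frame: the origin (TCP) lies where the fingers leave the gripper's body, on its centre line; the fingertips stand 84 mm ahead of it and the grasp point (between the pads) lies 65 mm ahead of it; z points along the fingers, y is the line along which they close (so a half turn about z gives the same grasp; the last joint's range is limited). The gripper opens to 93 mm and grips with 3 to 60 N. Pads are 15 mm wide; open, the fingers measure 128 mm over their backs; the gripper's body (75 mm by 188 mm) begins 65 mm behind the grasp point.
Start: joints at [-1.358, 0.13, 1.488, -0, 1.523, -0.085], TCP at [0.176, -0.574, 0.303] pointing down, gripper open.
Joint ranges: [-2.96, 2.96], [-0.89, 2.26], [0.02, 2.5], [-1.34, 4.48], [0, 2.73], [-2.66, 2.66]. Speed limits (rad/s): [2.39, 2.39, 2.79, 3.14, 3.14, 3.14].

## Interface

Orientations are given as a rotation vector (axis times angle).
In Python, from plant import robot gives the robot as it stands.
- The arm moves only by the shell command python3 -m jog 'ROWS' [FORCE]. ROWS is text: rows parted by semicolons, each of 5 numbers parted by spaces: the opening, from 0 (shut) to 1 (fully open), then the shift along the tool's x, y, z in m, then the turn about the tool's z in degrees. A call has 1 to 10 rows; each row shifts and turns the commanded pose from where the row before left it, along the tool's axes as they then stand; what a row does not reach is not made up. A row lasts 1/12 s, in which the tool goes at most 41.7 mm and 7.16 degrees, less where a joint would pass 70% of its speed; a pose out of reach is approached as far as the arm can. A call with a gripper value outside its range is refused whole. The fingers move at their own pace and stop on an object; FORCE is the grip in N (left out, the last holds). Time passes only in rows, so rows that do not move let the fingers close. It gives the time, the measured TCP pose, the force, the opening and the grip force at its end, in the units of the state.
- robot.read_state(): the state, without advancing time (a new reading comes with each control period).
- robot.read_camera(name): name is "side" or "top"; returns a dict with "color" (400x640x3 uint8, red, green, blue), "intrinsics" (3x3 intrinsics, pixels), "k1" (the pictures are not rectified: a ray, as slopes to the right and down, at radius r is drawn at 1 + k1 r^2 times it, then the intrinsics apply), "pose" (4x4, takes a point from camera to world coordinates). Camera axes: x right, y down, z forward; pixel columns grow to the right and rows downward; lengths in m; the calibration is good to about 2 mm. A picture is of the moment at which its call begins. There is no depth.
- robot.close_job(): hands the job in; it is judged then, once.
The state is a dict: "t": time; "q": joint angles; "dq": joint speeds; "joint_torque": joint torques, N m; "tool_pos": TCP position; "orientation": TCP orientation; "force": force on the tool from outside, world axes, zero at the start; "wrist_torque": the same for the moment, N m; "opening": finger opening in m; "gripper_force": force on a finger pad.
Only numpy, scipy, OpenCV 4.12 (cv2) and the standard library are available. Lean on these libraries where they do the work, as an engineer would, in place of code of your own. Each camera call takes 0.05 s, during which the arm holds its last target. There are 200 camera calls.

## Working session

There is one attempt and no reset: what is moved stays moved. The work goes in short steps, Python scripts to look and compute and a shell command to move; the robot and the scene stay as the last step left them, time stands still between calls to the robot, and variables do not carry over. Pictures are saved under pics/ and viewed, at most 10 in all, crops included, and the job is handed in when it is done.

```bash
mkdir -p pics
cat > h.py <<'E'
import numpy as np, cv2
from plant import robot
def shot(n,f):
    c=robot.read_camera(n); cv2.imwrite('pics/'+f,c['color'][:,:,::-1]); np.savez('pics/'+f+'.npz',**c); return c
def ray(c,u,v):
    K=c['intrinsics'];d=np.array([(u-K[0,2])/K[0,0],(v-K[1,2])/K[1,1]]);s=d.copy()
    for _ in range(30): s=d/(1+c['k1']*(s@s))
    T=c['pose'];return T[:3,3],T[:3,:3]@np.r_[s,1]
def at(c,u,v,z):
    o,d=ray(c,u,v);return o+d*(z-o[2])/d[2]
def proj(c,p):
    T=c['pose'];q=T[:3,:3].T@(np.array(p)-T[:3,3]);s=q[:2]/q[2];s=s*(1+c['k1']*(s@s));K=c['intrinsics'];return np.array([K[0,0]*s[0]+K[0,2],K[1,1]*s[1]+K[1,2]])
def load(f): return {k:v for k,v in np.load('pics/'+f+'.npz').items()}
E
python3 - <<'E'
from h import *
for n in('top','side'):
    c=shot(n,n+'0.png');print(n,c['intrinsics'].round(1).tolist(),c['k1'],c['pose'].round(3).tolist())
print(robot.read_state())
E
```

```text
top [[499.0, 0.0, 321.6], [0.0, 499.0, 205.1], [0.0, 0.0, 1.0]] -0.06863844329442381 [[-0.025, -0.999, 0.045, 0.433], [-1.0, 0.025, 0.004, 0.014], [-0.005, -0.045, -0.999, 1.588], [0.0, 0.0, 0.0, 1.0]]
side [[507.2, 0.0, 323.4], [0.0, 507.2, 199.0], [0.0, 0.0, 1.0]] -0.01651335032113636 [[0.95, -0.199, 0.242, 0.15], [-0.314, -0.604, 0.733, -1.127], [0.0, -0.772, -0.636, 1.045], [0.0, 0.0, 0.0, 1.0]]
{'t': 0.1, 'q': array([-1.35842632e+00,  1.31087270e-01,  1.48915764e+00, -1.45933685e-05,
        1.52301384e+00, -8.53756459e-02]), 'dq': array([ 2.18232964e-04,  9.76527182e-05, -2.64593757e-03,  6.34099458e-04,
       -8.12904130e-04, -1.30817778e-03]), 'joint_torque': array([ 1.97858470e-03, -5.61340535e+01, -4.93097591e+01,  7.70279928e-02,
        2.92376534e-02, -7.04316903e-05]), 'tool_pos': array([ 0.17597146, -0.57322305,  0.30179826]), 'orientation': array([-3.10519955e+00, -4.65726705e-01,  1.88817191e-04]), 'force': array([-0.18308622,  0.23639779, -0.53448318]), 'wrist_torque': array([0.01628452, 0.01536192, 0.01682634]), 'gripper_force': 0.0, 'opening': 0.09301079970862891}
```

View pics/top0.png

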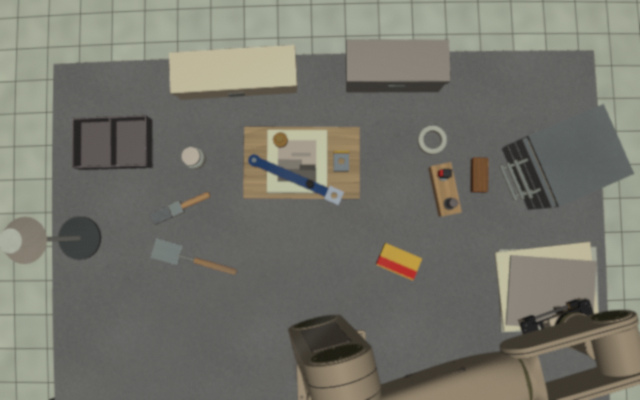

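View pics/side0.png

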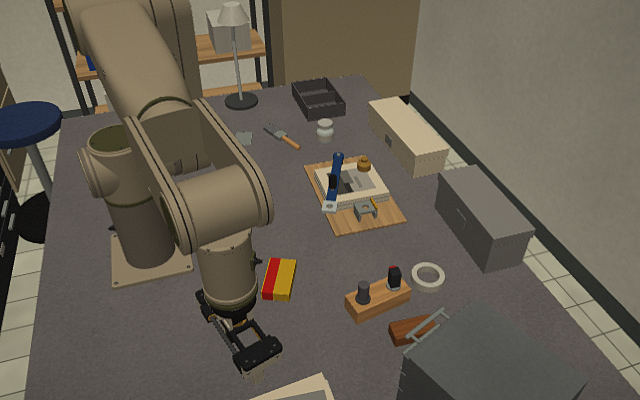

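The top view shows the bar pivot at about (254,160), tab hole (334,196), bracket (341,161) and rack around (446,188), with the ball-lock pin (red) at about (444,173). I'll enlarge these areas.

Run:
```python
from h import *
a=cv2.imread('pics/top0.png');b=cv2.imread('pics/side0.png')
r=lambda i,x,y,w,h,s:cv2.resize(i[y:y+h,x:x+w],(w*s,h*s),interpolation=cv2.INTER_CUBIC)
o=np.zeros((600,800,3),np.uint8)
o[:300,:480]=r(a,240,125,120,75,4)[:300]   # 4x
o[:300,480:800]=r(a,405,145,80,75,4)
o[300:600,:420]=r(b,300,150,105,75,4)[:,:420]
o[300:600,420:800]=r(b,340,250,95,75,4)
cv2.imwrite('pics/crop0.png',o)
```

```text
(no output)
```

View pics/crop0.png

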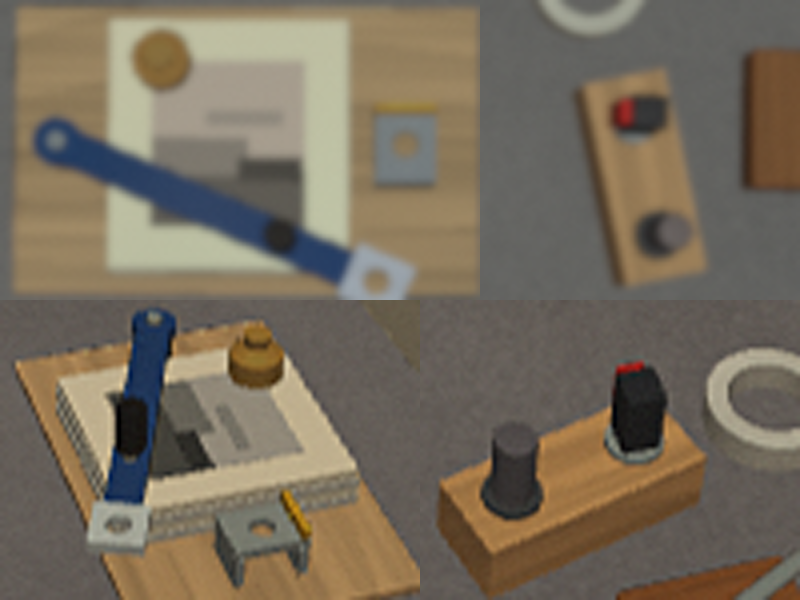

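The crop shows the pivot, tab hole, bracket hole with yellow stop on the +x side, and the ball-lock pin at the far end of the rack with its button to the left (+y).

Run:
```python
from h import *
T=load('top0.png');S=load('side0.png')
t1=lambda x,y:(240+(x+.5)/4-.5,125+(y+.5)/4-.5)
t2=lambda x,y:(405+(x-480+.5)/4-.5,145+(y+.5)/4-.5)
s1=lambda x,y:(300+(x+.5)/4-.5,150+(y-300+.5)/4-.5)
s2=lambda x,y:(340+(x-420+.5)/4-.5,250+(y-300+.5)/4-.5)
def p(n,c,uv,z): print(n,at(c,*uv,z).round(4))
p('piv t',T,t1(57,140),.058);p('piv s',S,s1(153,318),.058)
p('tab t',T,t1(377,280),.056);p('tab s',S,s1(118,523),.056)
p('brk t',T,t1(405,145),.045);p('brk s',S,s1(263,527),.045)
p('handle s',S,s1(133,402),.108);p('handle t',T,t1(280,234),.105)
for q in[(577,87),(667,68),(707,270),(617,287)]:p('rack',T,t2(*q),.046)
for q in[(440,487),(498,529),(706,458),(640,398)]:p('rack s',S,s2(*q),.046)
for q in[(614,100),(614,132),(664,97),(666,130)]:p('grip',T,t2(*q),.102)
p('collar s',S,s2(636,445),.052)
for q in[(617,366),(642,364),(664,376),(640,380),(615,378)]:p('grip s',S,s2(*q),.102)
for n,z,q in[('trayTL',.01,(14,8)),('TR',.01,(479,8)),('BL',.01,(14,293))]:p(n,T,t1(*q),z)
p('weight',T,t1(162,60),.086)
```

```text
piv t [0.6483 0.2252 0.058 ]
piv s [0.6487 0.2251 0.058 ]
tab t [ 0.5338 -0.0189  0.056 ]
tab s [ 0.5334 -0.0211  0.056 ]
brk t [ 0.6391 -0.0437  0.045 ]
brk s [ 0.641  -0.0479  0.045 ]
handle s [0.5706 0.0539 0.108 ]
handle t [0.5668 0.0535 0.105 ]
rack [ 0.6151 -0.3171  0.046 ]
rack [ 0.6284 -0.3882  0.046 ]
rack [ 0.4702 -0.4134  0.046 ]
rack [ 0.4589 -0.3427  0.046 ]
rack s [ 0.4602 -0.3577  0.046 ]
rack s [ 0.4828 -0.3999  0.046 ]
rack s [ 0.6294 -0.3888  0.046 ]
rack s [ 0.6106 -0.3288  0.046 ]
grip [ 0.5981 -0.3326  0.102 ]
grip [ 0.574  -0.3317  0.102 ]
grip [ 0.5995 -0.3704  0.102 ]
grip [ 0.5746 -0.371   0.102 ]
collar s [ 0.5888 -0.3694  0.052 ]
grip s [ 0.5822 -0.3444  0.102 ]
grip s [ 0.5979 -0.3478  0.102 ]
grip s [ 0.6068 -0.3614  0.102 ]
grip s [ 0.5911 -0.3598  0.102 ]
grip s [ 0.5769 -0.3533  0.102 ]
trayTL [0.7624 0.2646 0.01  ]
TR [ 0.7524 -0.1071  0.01  ]
BL [0.5339 0.2683 0.01  ]
weight [0.7033 0.1404 0.086 ]
```

```bash
python3 -m jog '0 0 0 0 6;0 0 0 0 6;0 0 0 0 5.06;0 0.017 -0.031 0 0;0 0.017 -0.031 0 0;0 0.017 -0.031 0 0;0 0.017 -0.031 0 0;0 0.017 -0.031 0 0;0 0.017 -0.031 0 0;0 0.017 -0.031 0 0' 20; python3 -m jog '0 0.017 -0.031 0 0;0 0.017 -0.031 0 0;0 0.017 -0.031 0 0;0 0.017 -0.031 0 0;0 0.017 -0.031 0 0;0 0.017 -0.031 0 0;0 0.017 -0.031 0 0;0 0.017 -0.031 0 0;0 0 0 0 0;0 0 0 0 0'
```

```text
t: 0.93
tool_pos: [0.2954, -0.3549, 0.3023]
orientation: [-3.141, 0.0, 0.0]
force: [1.2, -0.4, 0.6]
opening: 0.0311
gripper_force: 0.0
t: 1.77
tool_pos: [0.4314, -0.1069, 0.3023]
orientation: [-3.141, -0.007, 0.001]
force: [0.2, -0.3, 0.4]
opening: 0.0004
gripper_force: 0.0
```

```bash
python3 -m jog '0 0.017 -0.031 0 0;0 0.017 -0.031 0 0;0 0.017 -0.031 0 0;0 0.017 -0.031 0 0;0 0.016 -0.031 0 0;0 0 0 0.036 0;0 0 0 0.036 0;0 0 0 0.036 0;0 0 0 0.036 0;0 0 0 0 0'; python3 -m jog '0 0.015 0 0 0;0 0.01 0 0 0;0 0.008 0 0 0;0 0.008 0 0 0;0 0.008 0 0 0;0 0.008 0 0 0;0 0.008 0.001 0 0;0 0.008 0.001 0 0;0 0.008 0.001 0 0;0 0 0 0 0'
```

```text
t: 2.6
tool_pos: [0.5099, 0.045, 0.1506]
orientation: [3.141, -0.002, -0.021]
force: [-2.1, 0.2, -0.8]
opening: 0.0004
gripper_force: 0.0
t: 3.43
tool_pos: [0.5976, 0.0432, 0.159]
orientation: [-3.142, 0.0, -0.002]
force: [0.3, 0.6, -0.7]
opening: 0.0005
gripper_force: 0.0
```

Run:
```python
from h import *
a=shot('top','top1.png')['color'];b=shot('side','side1.png')['color']
r=lambda i,x,y,w,h,s:cv2.resize(i[y:y+h,x:x+w],(w*s,h*s),interpolation=cv2.INTER_CUBIC)
o=np.zeros((600,800,3),np.uint8)
o[:300,:480]=r(a,240,125,120,75,4); o[300:,:420]=r(b,300,150,105,75,4)
o[:300,480:800]=r(a,425,160,40,37,8)[:300,:320] if 0 else cv2.resize(a[160:190,430:462],(320,300),interpolation=cv2.INTER_CUBIC)
o[300:,420:720]=cv2.resize(b[258:298,374:414],(300,300),interpolation=cv2.INTER_CUBIC)
cv2.imwrite('pics/crop1.png',o[:,:,::-1])
```

```text
(no output)
```

View pics/crop1.png

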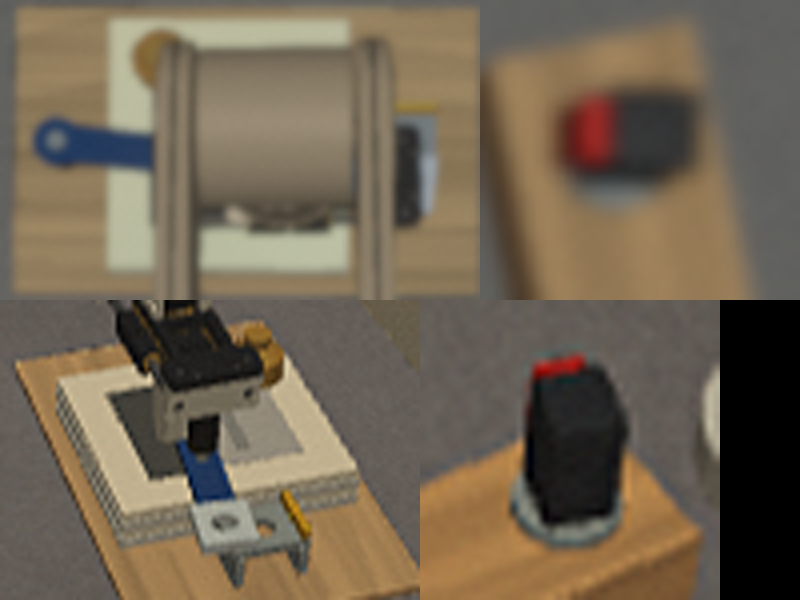

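The bar is partly home: the tab hole is at about (356,206) in the side picture, and the bracket hole is still visible right of it. I'll keep pushing gently.

```bash
python3 -c "
from h import *
print(at(load('side1.png'),300+225.5/4-.5,150+222.5/4-.5,.056))"
python3 -m jog '0 0.006 0 0 0;0 0.005 0 0 0;0 0.003 0 0 0;0 0 0 0 0'
```

```text
[ 0.61052871 -0.04530536  0.056     ]
t: 3.87
tool_pos: [0.6107, 0.0435, 0.1589]
orientation: [-3.142, -0.0, -0.001]
force: [0.5, -0.8, -0.2]
opening: 0.0004
gripper_force: 0.0
```

```bash
python3 -m jog '0 0.003 0 0 0;0 0.003 0 0 0;0 0 0 0 0;0 0 0 0 0'; python3 -m jog '0 0.002 0 0 0;0 0 0 0 0;0 0 0 0 0'
```

```text
t: 4.2
tool_pos: [0.6163, 0.0435, 0.1588]
orientation: [-3.142, -0.0, -0.001]
force: [-1.2, -1.3, 1.1]
opening: 0.0006
gripper_force: 0.0
t: 4.45
tool_pos: [0.6181, 0.0435, 0.1588]
orientation: [-3.142, -0.0, -0.0]
force: [-0.0, 0.0, 0.6]
opening: 0.0002
gripper_force: 0.0
```

```bash
python3 -m jog '0 0.0015 0 0 0;0 0 0 0 0;0 0 0 0 0';python3 -m jog '0 0.0015 0 0 0;0 0 0 0 0;0 0 0 0 0'; python3 -m jog '0 0.001 0 0 0;0 0 0 0 0;0 0 0 0 0'
```

```text
t: 4.7
tool_pos: [0.6196, 0.0435, 0.1587]
orientation: [-3.142, 0.0, -0.0]
force: [-1.0, 0.7, 0.0]
opening: 0.0005
gripper_force: 0.0
t: 4.95
tool_pos: [0.621, 0.0434, 0.1587]
orientation: [3.142, 0.0, -0.0]
force: [-0.7, 0.1, 0.0]
opening: 0.0004
gripper_force: 0.4
t: 5.2
tool_pos: [0.6213, 0.0434, 0.1586]
orientation: [3.141, 0.0, -0.003]
force: [-6.0, -0.9, 3.5]
opening: 0.0005
gripper_force: 3.1
```

```bash
python3 -m jog '0 0.001 0 0 0;0 0 0 0 0;0 0 0 0 0'; python3 -m jog '0 -0.003 0 0 0;0 -0.03 0 0 0;0 -0.02 0 -0.03 0;0 0 0.03 -0.036 0;0 0 0.04 -0.036 0;0 0 0.04 -0.036 0;0 0 0.04 0 0;0 0 0.04 0 0;0 0 0.04 0 0;0 0 0.04 0 0'
python3 - <<'E'
from h import *
b=shot('side','side2.png')['color'];a=shot('top','top2.png')['color']
o=np.zeros((600,800,3),np.uint8)
o[:300,:420]=cv2.resize(b[150:225,300:405],(420,300),interpolation=cv2.INTER_CUBIC)
o[300:,:480]=cv2.resize(a[125:200,240:360],(480,300),interpolation=cv2.INTER_CUBIC)
o[:300,480:]=cv2.resize(b[258:298,374:414],(320,300),interpolation=cv2.INTER_CUBIC)
cv2.imwrite('pics/crop2.png',o[:,:,::-1])
E
```

```text
t: 5.45
tool_pos: [0.6215, 0.0434, 0.1586]
orientation: [3.141, 0.0, -0.007]
force: [-11.9, 1.0, 8.1]
opening: 0.0005
gripper_force: 5.7
t: 6.28
tool_pos: [0.5701, -0.2071, 0.2772]
orientation: [3.141, 0.001, 0.003]
force: [0.7, 0.1, 0.5]
opening: 0.001
gripper_force: 0.0
```

View pics/crop2.png

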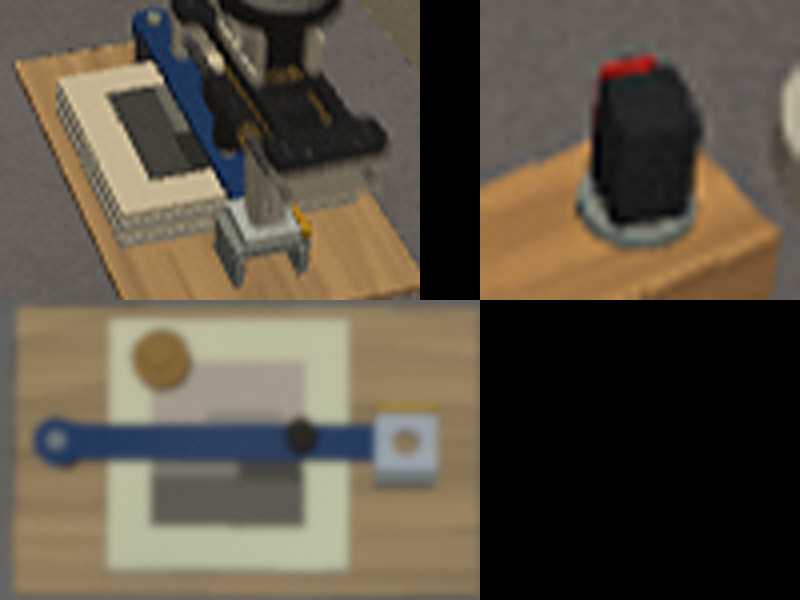

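Bar is home: tab hole lies over bracket and the tab touches the yellow stop (top crop (406,443)). Now I'll fit the pin pose with a silhouette model in both views.

```bash
cat > fit.py <<'E'
from h import *
from scipy.optimize import minimize
def box(x0,x1,y0,y1,z0,z1): return np.array([[x,y,z] for x in(x0,x1) for y in(y0,y1) for z in(z0,z1)])
G=box(-.013,.013,-.014,.014,-.025,.025);B=box(-.0095,.0095,.014,.022,-.02,.02)
a=np.linspace(0,2*np.pi,40);C=np.vstack([np.c_[.0195*np.cos(a),.0195*np.sin(a),0*a+z] for z in(-.031,-.025)])
W=8
def ren(c,P,roi,order):
    x,y,th,z=P;R=np.array([[np.cos(th),-np.sin(th),0],[np.sin(th),np.cos(th),0],[0,0,1]])
    u,v,w,h=roi;m=np.zeros((h*W,w*W),np.uint8)
    for k,(n,S) in enumerate(order):
        q=np.array([proj(c,R@p+[x,y,z]) for p in S]);q=((q-[u,v]+.5)*W-.5)
        cv2.fillConvexPoly(m,cv2.convexHull((q*16).round().astype(np.int32)),n,shift=4)
    f=lambda n:cv2.GaussianBlur(cv2.resize((m==n).astype(np.float32),(w,h),interpolation=cv2.INTER_AREA),(0,0),.6)
    return f(1)+f(2),f(2)
def masks(c,roi):
    u,v,w,h=roi;i=c['color'][v:v+h,u:u+w].astype(float)
    r=np.clip((i[...,0]-1.9*i[...,1]-10)/70,0,1)
    d=np.clip((85-i.max(2))/45,0,1)
    return np.maximum(r,d),r
def fit(views,p0,z=.077):
    M=[masks(c,roi) for c,roi,o in views]
    def L(p):
        s=0
        for (c,roi,o),m in zip(views,M):
            g=ren(c,(p[0],p[1],p[2]*10,z),roi,o);s+=((g[0]-m[0])**2).sum()+((g[1]-m[1])**2).sum()
        return s
    best=min((minimize(L,[p0[0],p0[1],t/10],method='Nelder-Mead',options=dict(initial_simplex=[[p0[0],p0[1],t/10],[p0[0]+.006,p0[1],t/10],[p0[0],p0[1]+.006,t/10],[p0[0],p0[1],t/10+.015]])) for t in(-.15,0,.16)),key=lambda r:r.fun)
    return best.x[0],best.x[1],np.rad2deg(best.x[2]*10),best.fun
if __name__=='__main__':
    T=load('top1.png');S=load('side2.png')
    to=[(3,C),(1,G),(2,B)];so=[(3,C),(2,B),(1,G)]
    vt=(T,(434,160,28,28),to);vs=(S,(374,258,40,40),so)
    print('both',fit([vt,vs],(.588,-.353)));print('top',fit([vt],(.588,-.353)));print('side',fit([vs],(.588,-.353)))
E
python3 fit.py
```

```text
both (np.float64(0.5900280130235018), np.float64(-0.36302829507116663), np.float64(-8.469233288976621), np.float64(94.77988605120807))
top (np.float64(0.5911439959221585), np.float64(-0.3623645946782277), np.float64(17.266530640474503), np.float64(64.59325540269649))
side (np.float64(0.5902094609037479), np.float64(-0.36256482118304023), np.float64(-13.557059817270053), np.float64(19.547353753055074))
```

```bash
sed -i 's/(85-i.max(2))\/45/(68-i.max(2))\/30/' fit.py; python3 fit.py
python3 - <<'E'
from fit import *
T=load('top1.png');S=load('side2.png')
print(T['color'][168:182,440:456].max(2));print(T['color'][168:182,440:456,0].astype(int)-T['color'][168:182,440:456,1])
o=np.zeros((480,800,3),np.uint8)
for k,(c,roi) in enumerate([(T,(434,160,28,28)),(S,(380,258,28,34))]):
  for j,th in enumerate([-13,0]):
    u,v,w,h=roi;i=cv2.resize(c['color'][v:v+h,u:u+w],None,fx=12,fy=12,interpolation=cv2.INTER_CUBIC) if j==0 else i
    im=i.copy()
    th=np.deg2rad([-13,3][j]);R=np.array([[np.cos(th),-np.sin(th),0],[np.sin(th),np.cos(th),0],[0,0,1]])
    for S_,col in((G,(0,255,0)),(B,(255,255,0))):
      q=[proj(c,R@p+[.5902,-.3628,.077]) for p in S_]
      for m in range(8):
        for n in range(m):
          if (S_[m]!=S_[n]).sum()==1: cv2.line(im,*[tuple(int(round(x)) for x in ((q[e]-[u,v]+.5)*12-.5)) for e in(m,n)],col,1)
    o2=cv2.resize(im,(400,240*1)) if 0 else im[:240*1+60,:]
    im=cv2.resize(im[:336],(400,400)) 
    o[k*240:k*240+240,j*400:j*400+240]=cv2.resize(im,(240,240)) if 0 else im[80:320,80:320]
cv2.imwrite('pics/ov.png',o[:,:,::-1])
E
```

```text
both (np.float64(0.5898021511844248), np.float64(-0.36293253017297583), np.float64(-12.416331560782876), np.float64(115.86940110629249))
top (np.float64(0.5923993726651909), np.float64(-0.36276370639635436), np.float64(20.55299836316244), np.float64(79.20558570157057))
side (np.float64(0.5901407839638715), np.float64(-0.3624775791328882), np.float64(-15.056223879837411), np.float64(23.139493347290326))
[[139 138 132 122 113 112 111 108 109 114 121 123 115 103  97  97]
 [130 130 116  93  78  76  74  74  75  79  88  99 104 102  97  97]
 [132 141 124  88  61  53  53  53  53  56  63  81 100 104 100  97]
 [132 148 129  89  60  53  53  52  51  52  57  79 102 108 102  97]
 [134 149 130  88  59  55  53  54  55  51  57  83 109 114 104  97]
 [134 150 129  89  61  54  55  54  53  54  58  84 114 120 108  98]
 [129 144 126  88  61  55  55  55  54  52  60  87 118 124 112 101]
 [114 123 108  75  57  53  52  52  53  54  63  91 120 128 116 102]
 [ 82  83  73  54  45  47  46  47  52  62  77 101 126 134 120 104]
 [ 64  59  54  51  50  49  49  54  68  88 106 121 137 140 127 107]
 [ 82  81  82  83  82  8
[... 483 characters left out ...]
  -1   2   7  10   7   3   0]
 [ 98 108  89  44   8   0   0   0  -1   0   2   9  14  10   4   0]
 [ 98 109  88  44  10   0  -1  -1  -1  -1   2  10  16  13   6   1]
 [ 97 105  84  41   8   0  -1   0  -1  -1   3  11  18  15   7   2]
 [ 82  88  69  32   7   0  -1  -1   1   1   4  13  18  17  10   3]
 [ 48  51  39  16   3   0  -2   0   2   5  10  15  20  20  12   4]
 [ 11   9   4  -1  -2  -1  -1   3   9  14  18  21  24  22  14   5]
 [  2  -2  -4  -5  -3  -3   1   7  15  21  23  26  26  25  18   7]
 [  6   0  -2  -2  -2   1   7  14  21  24  27  27  27  25  19  10]
 [ 16  10   7   6   8  13  17  22  26  26  27  27  27  25  21  12]
 [ 23  21  19  19  20  23  26  27  27  27  27  27  26  26  23  14]]
```

View pics/ov.png

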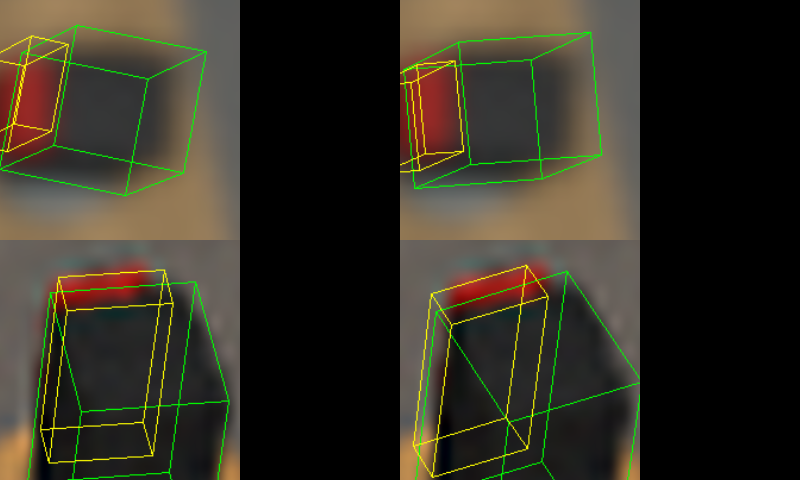

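```bash
sed -i 's/(68-i.max(2))\/30/(115-i.max(2))\/60/; s/,(0,0),.6)/,(0,0),.9)/' fit.py
python3 - <<'E'
from fit import *
T=load('top1.png');S=load('side2.png')
to=[(3,C),(1,G),(2,B)];so=[(3,C),(2,B),(1,G)]
vt=(T,(437,167,17,11),to);vs=(S,(386,267,17,20),so)
for n,v in(('both',[vt,vs]),('top',[vt]),('side',[vs])):print(n,np.round(fit(v,(.588,-.358)),4))
for p in[(451.2,172),(442.9,172),(447,168.7),(447,175.7)]:print(at(T,*p,.102).round(4))
m=masks(S,vs[1]);print((m[0]*9).astype(int));print((m[1]*9).astype(int))
E
```

```text
both [  0.5886  -0.3656 -11.2184  54.7974]
top [ 0.5847 -0.3584 84.4267 15.2036]
side [  0.5893  -0.3653 -11.2105  11.9688]
[ 0.59   -0.3718  0.102 ]
[ 0.5906 -0.3467  0.102 ]
[ 0.6002 -0.3595  0.102 ]
[ 0.5792 -0.3587  0.102 ]
[[1 1 1 9 9 9 8 6 6 9 9 9 8 0 1 1 2]
 [1 2 2 6 8 7 9 9 9 9 9 9 9 4 1 1 1]
 [1 2 2 9 9 9 9 9 9 9 9 9 9 9 0 1 1]
 [1 2 4 9 9 9 9 9 9 9 9 9 9 9 4 1 2]
 [2 1 5 9 9 9 9 9 9 9 9 9 9 9 6 0 2]
 [1 1 8 9 9 9 9 9 9 9 9 9 9 9 9 4 1]
 [2 1 9 9 9 9 9 9 9 9 9 9 9 9 9 7 1]
 [2 1 9 9 9 9 9 9 9 9 9 9 9 9 9 8 0]
 [2 1 9 9 9 9 9 9 9 9 9 9 9 9 9 9 0]
 [2 0 9 9 9 9 9 9 9 9 9 9 9 9 9 9 0]
 [0 0 9 9 9 9 9 9 9 9 9 9 9 9 9 4 1]
 [0 0 9 9 9 9 9 9 9 9 9 9 9 9 9 0 0]
 [0 0 9 9 9 9 9 9 9 9 9 9 9 9 9 0 0]
 [0 0 9 9 9 9 9 9 9 9 9 9 9 9 8 0 0]
 [0 0 9 9 9 9 9 9 9 9 9 9 9 9 7 0 0]
 [0 0 9 9 9 9 9 9 9 9 9 9 9 9 6 0 0]
 [0 0 9 9 9 9 9 9 9 9 9 9 9 9 5 0 0]
 [0 0 1 9 9 9 9 9 9 9 9 9 9 9 3 0 0]
 [6 0 0 7 9 9 9 9 9 9 9 9 9 9 2 0 0]
 [6 0 0 1 9 9 9 9 9 9 9 9 9 9 1 0 0]]
[[0 0 0 9 9 9 8 6 6 0 0 0 0 0 0 0 0]
 [0 0 0 3 0 0 0 0 0 0 0 0 0 0 0 0 0]
 [0 0 0 0 0 0 0 0 0 0 0 0 0 0 0 0 0]
 [0 0 0 0 0 0 0 0 0 0 0 0 0 0 0 0 0]
 [0 0 0 0 0 0 0 0 0 0 0 0 0 0 0 0 0]
 [0 0 0 0 0 0 0 0 0 0 0 0 0 0 0 0 0]
 [0 0 0 0 0 0 0 0 0 0 0 0 0 0 0 0 0]
 [0 0 0 0 0 0 0 0 0 0 0 0 0 0 0 0 0]
 [0 0 0 0 0 0 0 0 0 0 0 0 0 0 0 0 0]
 [0 0 0 0 0 0 0 0 0 0 0 0 0 0 0 0 0]
 [0 0 0 0 0 0 0 0 0 0 0 0 0 0 0 0 0]
 [0 0 0 0 0 0 0 0 0 0 0 0 0 0 0 0 0]
 [0 0 0 0 0 0 0 0 0 0 0 0 0 0 0 0 0]
 [0 0 0 0 0 0 0 0 0 0 0 0 0 0 0 0 0]
 [0 0 0 0 0 0 0 0 0 0 0 0 0 0 0 0 0]
 [0 0 0 0 0 0 0 0 0 0 0 0 0 0 0 0 0]
 [0 0 0 0 0 0 0 0 0 0 0 0 0 0 0 0 0]
 [0 0 0 0 0 0 0 0 0 0 0 0 0 0 0 0 0]
 [0 0 0 0 0 0 0 0 0 0 0 0 0 0 0 0 0]
 [0 0 0 0 0 0 0 0 0 0 0 0 0 0 0 0 0]]
```

Run:
```python
from fit import *
S=load('side2.png')
i=S['color'][260:296,384:406].astype(int)
np.set_printoptions(linewidth=200)
print(i.sum(2)//3)
for p in[(398.5,267),(401,275),(389,268.3)]:print(at(S,*p,.102).round(4))
```

```text
[[ 94  96  98  96  94  95  95  98  95  94  92  92  94  93  97  89  91  93  91  89  88  90]
 [ 95  96  96  95  94  93  95  95  91  92  93  95  97  94  97  92  93  93  94  94  95  92]
 [ 90  95  93  93  98 100  93  90  94  95  95  96  97  93  96  95  95  92  97  94  98  92]
 [ 91  99  97  97  97  96  92  90  94  95  94  99  92  93  93  92  92  95  94  94  95  96]
 [ 96 100  96  96  95  95  95  94  99  95  90  98  93  94  97  93  94  99  96  92  91  92]
 [ 98  96  95  94  94  98  96  84  75  86  84  91 101  95  99  96  97  97  97  96  93  94]
 [ 95  96  96  98  97  93  96  79  71  78  74  57  73  73  90  98  96  98  97  95  92  95]
 [ 94  93  97  98  99  63  61  58  61  59  63  37  37  36  57 102  97  99  93  90  89  90]
 [ 94  94  95  93  85  35  37  44  36  34  34  36  31  33  34  83  97  98  96  92  89  89]
 [ 99  96  95  93  76  19  34  34  38  34  39  40  38  36  33  46 103  95  99  93  93  92]
 [ 98  98  95  94  76  15  36  34  38  37  38  38  37  37  36  35  77  95  93  94  95  91]
 [ 94  95  96  96  64  18  32  38  35  35  36  38  36  38  35  38  66 101  92  94  95  92]
 [ 92  9
[... 1554 characters left out ...]
24  89  85  94  96 120 124 124 122 110  92  86  90 116 115 113 109 110 111]
 [126 128 130 131 124 116  95  86  85  86  94  89  88  82 102 112 112 111 113 112 116 118]
 [126 129 130 130 133 127 113  98  99 101 106 101 108 106 115 113 115 112 115 122 127 130]
 [128 125 128 124 120 115 115 116 117 122 119 117 115 111 113 116 121 127 129 112 115 101]
 [118 118 117 116 113 116 118 118 117 115 113 114 113 118 122 125 128 112 100  87  89  79]
 [114 114 115 116 119 120 117 113 114 113 115 116 122 126 131 113 100  89  75  79  84  83]
 [118 118 117 116 116 114 115 113 115 120 121 129 134 114 102  85  81  79  85  88  85  91]]
[ 0.604  -0.3547  0.102 ]
[ 0.5986 -0.3812  0.102 ]
[ 0.5795 -0.3513  0.102 ]
```

Run:
```python
from fit import *
S=load('side2.png');T=load('top1.png');np.set_printoptions(linewidth=220)
print('collar near',at(S,393,290.3,.046).round(4),'left',at(S,386.2,285,.049).round(4),'right',at(S,401,287,.049).round(4))
print('NL',at(S,391.2,275.7,.102).round(4),'NR',at(S,401.2,275.2,.102).round(4),'FR',at(S,398.3,266.7,.102).round(4),'FL',at(S,388.9,267.5,.102).round(4))
print('top R',at(T,450.9,172.5,.102).round(4),'U',at(T,446.5,168.9,.102).round(4))
i=T['color'][162:186,434:460].astype(int);print(i.sum(2)//3)
# consistency: bar hole, weights
print('hole side0 brk',at(load('side0.png'),300+263.5/4-.5,150+227.5/4-.5,.045))
for y in (-.3628,-.357): print(proj(T,[.589,y,.102]),proj(S,[.589,y,.102]))
```

```text
collar near [ 0.5839 -0.3778  0.046 ] left [ 0.5733 -0.3585  0.049 ] right [ 0.6065 -0.3765  0.049 ]
NL [ 0.5746 -0.3757  0.102 ] NR [ 0.5988 -0.3819  0.102 ] FR [ 0.604  -0.3536  0.102 ] FL [ 0.5804 -0.3487  0.102 ]
top R [ 0.5885 -0.3708  0.102 ] U [ 0.5997 -0.3579  0.102 ]
[[ 95  95  95  95  96  96  97  97  98 100 102 102 103 105 106 108 109 104  98  96  95  95  95  95  95  95]
 [ 95  96  98  97  98 101 103 105 108 110 112 112 112 111 111 113 114 108 101  97  95  97  95  96  95  94]
 [100 101 102 104 105 107 112 117 121 122 122 120 118 115 114 116 116 111 102  97  95  94  94  96  95  95]
 [111 111 110 111 111 113 118 123 126 128 126 124 121 116 115 116 116 112 104  97  94  94  94  95  96  96]
 [120 118 116 113 114 115 119 123 125 127 124 123 118 116 113 114 116 113 105  98  95  94  94  95  96  96]
 [124 122 118 114 113 114 116 119 120 117 115 113 111 108 106 110 113 113 106  99  96  95  95  96  96  96]
 [126 122 119 115 112 110 109 109 105  98  92  91  90  87  89  92  98 102 102  98  95  96  95  97  97  97]
 [126 124 118 112 105  99  94  91  83  72  66  66  64  64  65  68  75  85 
[... 1210 characters left out ...]
 [102 119 125 124 119 115 113 112 113 115 119 124 125 124 121 118 119 118 118 121 119 110 100  98  97  96]
 [ 98 118 125 124 120 116 114 114 115 116 121 124 128 127 123 119 118 118 119 121 120 113 102  98  95  95]
 [ 93 115 125 125 121 117 116 115 116 117 121 125 127 127 123 120 118 119 118 120 121 115 104  97  96  96]
 [ 87 109 123 125 121 119 115 114 115 118 120 125 126 126 124 119 118 118 118 120 121 114 106  98  96  95]
 [ 82 104 121 125 123 118 115 114 115 117 120 124 126 125 123 120 119 119 118 119 120 117 108  99  97  97]]
hole side0 brk [ 0.64102556 -0.04786247  0.045     ]
[448.24247395 172.40347957] [394.36943023 270.66488866]
[446.32474036 172.44829448] [393.40812792 269.02933257]
```

```bash
python3 -m jog '1 0.005 0.031 0 0;1 0.005 0.031 0 0;1 0.005 0.031 0 0;1 0.004 0.031 0 0;1 0 0.031 0 4.5;1 0 0 0 4.5;1 0 0 0 0;1 0 0 0 0;1 0 0 0 0' 25
python3 - <<'E'
from h import *
shot('side','side3.png')
E
```

```text
t: 7.13
tool_pos: [0.5894, -0.359, 0.2765]
orientation: [-3.132, 0.241, -0.0]
force: [-0.2, 0.4, -0.1]
opening: 0.0559
gripper_force: 0.0
```

```bash
python3 -m jog '1 0 0 0.035 0;1 0 0 0.035 0;1 0 0 0.03 0;1 0 0 0.015 0;1 0 0 0.01 0;1 0 0 0 0;1 0 0 0 0'
python3 - <<'E'
from h import *
c=shot('side','side4.png')['color']
cv2.imwrite('pics/c4.png',cv2.resize(c[200:320,310:470],(800,600),interpolation=cv2.INTER_CUBIC)[:,:,::-1])
E
```

```text
t: 7.77
tool_pos: [0.5897, -0.3602, 0.1528]
orientation: [3.131, -0.245, 0.002]
force: [-0.1, -0.1, 1.0]
opening: 0.0927
gripper_force: 0.0
```

View pics/c4.png

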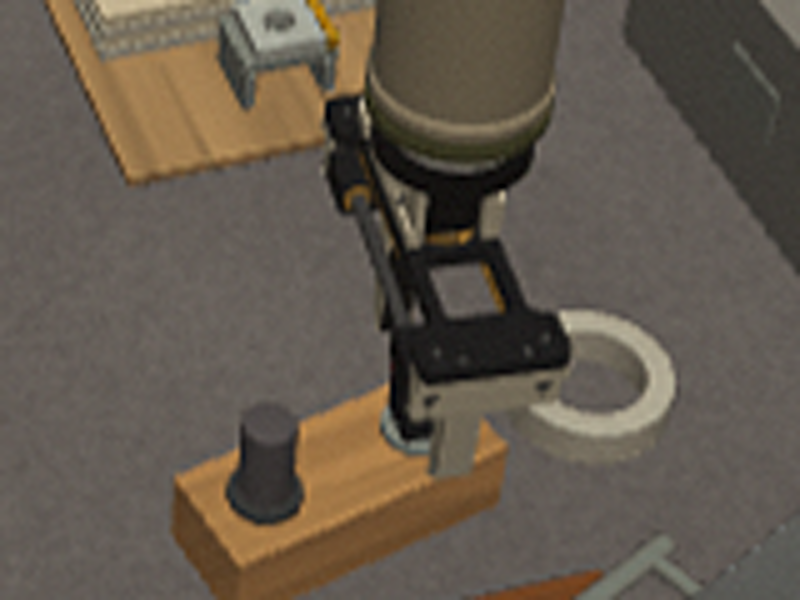

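The fingers straddle the ball-lock pin's grip; the near fingertip's lower edge is at about (401,294) in the full side image. I'll compare it with the prediction.

```bash
python3 - <<'E'
from h import *
S=load('side4.png')
print('pred back tip',proj(S,[.580,-.4235,.0688]), 'obs', at(S,401,294.3,.0688).round(4))
c=S['color']
m=cv2.cvtColor(c,cv2.COLOR_RGB2GRAY)[184:216,346:392] if 0 else None
i=c[196:214,352:382].sum(2)//3;np.set_printoptions(linewidth=200);print(i[2:12])
E
python3 -m jog '1 0 0 0.01 0;0.2 0 0 0 0;0.2 0 0 0 0;0.2 0 0 0 0;0.2 0 0 0 0;0.2 0 0 0 0;0.2 0 0 0 0;0.2 0 0 0 0;0.2 0 0 0 0;0.2 0 0 0 0' 25
```

```text
pred back tip [400.08394522 298.28551898] obs [ 0.5874 -0.4128  0.0688]
[[179 170 165 173  89  24  52  47  45  44  61  82  79 103 121 142 153 159  71 107 104 119 102 103 103 105 105 107 107 110]
 [147 133 126 129  99  44  73  81 133 130 135 144 138 153 167 170 168 168 126  99 104  97 106 111 109 112 112 116 123 121]
 [103 108 127 119 142 135 147 145 176 174 173 167 163 163 162 166 165 166 171  88 109 107 104 132 121 112 129 116 115 114]
 [130 117 126 112 126 149 173 168 167 168 169 165 155 147 158 155 168 165 166 136 114 100 112 126 113 106 122 114 101 104]
 [128 110 104 102  83  97 171 164 161 167 164 137 123 118 125 123 143 168 166 168 145 105 113 105 104 109 107 111 115 116]
 [108  99 114 113 106  69 148 169 162 166 145  94 102 107 103  92  98 162 164 166 168  94 105 104 120 122 114 122 123 122]
 [115  96 100 120 119  85  99 172 168 164 143  87  96  96  91  92  79 152 162 164 166 127  85 101 123 130 125 121 124 123]
 [124 100  65 127 122 104  69 150 166 162 160  95 120  85  83 105 133 158 162 161 165 168  77 102 109 104 126 122 117 122]
 [118 105  50 106 124 121  81  97 174 166 165 144 161 137 134 144 163 159 161 163 165 169 141 119 109 103 129 123 120 123]
 [111  93  52  68 125 122 107  72 150 170 163 165 170 172 170 164 164 165 163 154 149 154 149  99  93 100 132 124 121 123]]
t: 8.65
tool_pos: [0.5891, -0.3601, 0.1415]
orientation: [-3.132, 0.246, -0.0]
force: [0.9, 1.2, -0.1]
opening: 0.0374
gripper_force: 0.6
```

```bash
python3 -m jog '0.2 0 0 0 0;0.2 0 0 0 0;0.2 0 0 0 0;0.2 0 0 0 0;0.2 0 0 0 0' 25
python3 - <<'E'
from h import *
shot('side','side5.png')
s=robot.read_state();print(s['tool_pos'],s['opening'],s['gripper_force'],s['wrist_torque'])
E
```

```text
t: 9.07
tool_pos: [0.5891, -0.3604, 0.1418]
orientation: [3.131, -0.246, 0.0]
force: [-1.7, -1.7, 3.0]
opening: 0.0302
gripper_force: 24.5
[ 0.58907767 -0.36045919  0.14177881] 0.030218317243525042 24.506213665008545 [-0.17154703  0.16387114 -0.01174988]
```

```bash
python3 -m jog '0.2 0 0 -0.01 0;0.2 0 0 -0.025 0;0.2 0 0 -0.035 0;0.2 0 0 -0.03 0;0.2 0 0 0 0'; python3 -m jog '0.2 0 -0.025 0 0;0.2 0 -0.035 0 0;0.2 0 -0.035 0 0;0.2 0 -0.035 0 0;0.2 0 -0.035 0 0;0.2 0.001 -0.035 0 0;0.2 0 -0.035 0 0;0.2 0 -0.035 0 0;0.2 0 -0.03 0 0;0.2 0 -0.02 0 0'; python3 -m jog '0.2 0 0 0.025 0;0.2 0 0 0.01 0;0.2 0 0 0 0;0.2 0 0 0 0'
python3 - <<'E'
from h import *
c=shot('side','side6.png')['color'];d=shot('top','top6.png')['color']
cv2.imwrite('pics/c6.png',cv2.resize(c[145:235,320:440],(800,600),interpolation=cv2.INTER_CUBIC)[:,:,::-1])
E
```

```text
t: 9.53
tool_pos: [0.5916, -0.3615, 0.2506]
orientation: [3.127, -0.246, 0.015]
force: [1.6, -0.9, 0.1]
opening: 0.0301
gripper_force: 24.5
t: 10.37
tool_pos: [0.6399, -0.0407, 0.2411]
orientation: [-3.131, 0.243, 0.002]
force: [0.4, -0.1, -1.9]
opening: 0.0302
gripper_force: 24.5
t: 10.7
tool_pos: [0.639, -0.0447, 0.205]
orientation: [-3.132, 0.247, 0.006]
force: [-0.6, -0.3, -1.7]
opening: 0.0301
gripper_force: 24.5
```

View pics/c6.png

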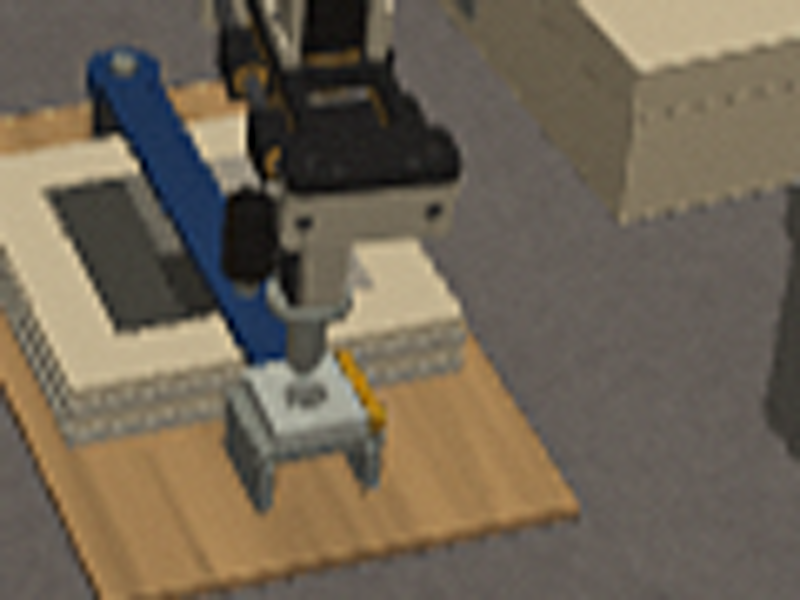

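The pin hangs just over the tab hole: shank tip at about (366.2,201), hole at about (366,204.4) in the side image. I'll compare them numerically.

Run:
```python
from h import *
S=load('side6.png');f=lambda x,y:((x+.5)*.15-.5+320,(y+.5)*.15-.5+145)
h=at(S,*f(307,396),.056);print('hole',h)
print('tip front',at(S,*f(308,376),.070),'shank mid(at z .09)',at(S,*f(306,330),.09),'collar',at(S,*f(310,300),.109))
print('pred shank if axis at (.6388,-.0462): tip',[proj(S,[.6388,-.0462,z]) for z in(.070,.09,.109)])
print([f(*p) for p in((308,376),(306,330),(310,300),(307,396))], 'hole pred .640,-.0455',proj(S,[.640,-.0455,.056]))
T=load('top2.png')
print('tab hole top',at(T,240+(406.5)/4-.5,125+(143.5)/4-.5,.056))
np.set_printoptions(linewidth=200)
g=S['color'].sum(2)//3;print(g[188:214,356:378])
```

```text
hole [ 0.64054931 -0.0495178   0.056     ]
tip front [ 0.63928793 -0.05186695  0.07      ] shank mid(at z .09) [ 0.64052617 -0.04354899  0.09      ] collar [ 0.64041963 -0.04588906  0.109     ]
pred shank if axis at (.6388,-.0462): tip [array([364.92129853, 199.86815897]), array([365.27045796, 194.7170447 ]), array([365.60748257, 189.74296348])]
[(365.775, 200.975), (365.475, 194.075), (366.075, 189.575), (365.625, 203.975)] hole pred .640,-.0455 [364.96161392 203.20314417]
tab hole top [ 0.63916534 -0.04410296  0.056     ]
[[ 74  69  66  55 136 133  37  16  42  75 107 101  99  99  98 110 129 163 150 151 169 175]
 [ 72  75  61  50 116 129 101   9  41  78 103 100  97  99  95 101 117 185 177 175 173 171]
 [ 58  56  56  54  81 118 131  38  41  76  96  92  95  95  93 106  85 182 174 172 171 173]
 [ 59  59  58  53  55  88 114  99  95 105 110 110 108 109  92  88 114 181 172 171 172 171]
 [ 61  59  56  59  56  62  83 102 106 105 107 108  95  95  77  82 167 177 171 174 172 172]
 [ 60  59  57  61  57  56  59  67  73  77  78  80  60 110 141 149 180 175 175 176 175 176]
 [ 61  60  59  59  57  5
[... 1096 characters left out ...]
3 141 162 135 136 143 163 162 160 162 164 170 141 116 110 101]
 [125 121 105  72 148 168 164 166 170 169 172 162 160 162 161 156 149 155 147  96  93 101]
 [111 125 119  82  99 172 171 165 168 172 162 150 147 141 133 123 117 120 112  70  62  79]
 [ 71 108 120 106  70 154 154 152 142 140 129 118 116 105  98 102 101 105 113  78  58 102]
 [ 56  89 124 124  82 105 119 118 109 102 108 104 109 107 102 100 102  92  95  78  65 103]
 [ 57  72 110 123 109  95 108 107 113 100 103 101  91  95  85  82  86  71  75 107  79  94]
 [ 61  55  72 127 118  96 104  89  95  83  84  82  67  70  85  76  70  67  70 110  85 109]
 [ 60  60  72 102  88  75  82  69  68  84  81  91 103 104 111 102  56  56  54  85  72 109]]
```

```bash
python3 -m jog '0.2 0.0015 0.0004 0 0;0.2 0 0 0.008 0;0.2 0 0 0.006 0;0.2 0 0 0.005 0;0.2 0 0 0.005 0;0.2 0 0 0 0'; python3 -m jog '0.2 0 0 0.004 0;0.2 0 0 0.004 0;0.2 0 0 0 0'
```

```text
t: 11.3
tool_pos: [0.6406, -0.0448, 0.1804]
orientation: [-3.132, 0.246, 0.004]
force: [0.5, 0.9, -1.6]
opening: 0.0303
gripper_force: 24.5
t: 11.55
tool_pos: [0.641, -0.0448, 0.1734]
orientation: [-3.132, 0.246, 0.002]
force: [-0.8, -0.7, -2.1]
opening: 0.0302
gripper_force: 24.5
```

```bash
python3 -m jog '0.2 0 0 0.004 0;0.2 0 0 0.003 0;0.2 0 0 0.003 0;0.2 0 0 0 0'; python3 -m jog '0.2 0 0 0.003 0;0.2 0 0 0.002 0;0.2 0 0 0.002 0;0.2 0 0 0 0'
```

```text
t: 11.88
tool_pos: [0.6412, -0.0449, 0.1636]
orientation: [-3.132, 0.246, 0.001]
force: [-1.7, -0.1, -2.8]
opening: 0.0299
gripper_force: 24.5
t: 12.22
tool_pos: [0.6413, -0.0449, 0.1569]
orientation: [-3.132, 0.246, 0.001]
force: [-2.3, -0.0, -2.9]
opening: 0.0302
gripper_force: 24.5
```

```bash
python3 -m jog '0.2 -0.0005 0 0.0015 0;0.2 0 0 0.001 0;0.2 0 0 0.001 0;0.2 0 0 0 0'; python3 -m jog '0.2 0 0 0.001 0;0.2 0 0 0 0;0.2 0 0 0 0'; python3 -m jog '0.2 0 0 0.001 0;0.2 0 0 0 0;0.2 0 0 0 0'
```

```text
t: 12.55
tool_pos: [0.6411, -0.0448, 0.1539]
orientation: [-3.132, 0.246, -0.0]
force: [-1.6, -0.9, -1.8]
opening: 0.0301
gripper_force: 24.5
t: 12.8
tool_pos: [0.6411, -0.0448, 0.153]
orientation: [-3.132, 0.246, -0.0]
force: [-1.2, -0.1, -2.4]
opening: 0.0305
gripper_force: 24.5
t: 13.05
tool_pos: [0.6411, -0.0448, 0.1519]
orientation: [-3.132, 0.246, -0.0]
force: [-1.6, -0.5, -2.6]
opening: 0.0302
gripper_force: 24.5
```

```bash
python3 -m jog '0.2 0 0 0.0008 0;0.2 0 0 0 0;0.2 0 0 0 0'; python3 -m jog '0.2 0 0 0.0008 0;0.2 0 0 0 0;0.2 0 0 0 0'
```

```text
t: 13.3
tool_pos: [0.6412, -0.0449, 0.1518]
orientation: [3.132, -0.246, 0.001]
force: [-4.7, 0.9, 3.5]
opening: 0.03
gripper_force: 24.5
t: 13.55
tool_pos: [0.6412, -0.0449, 0.1516]
orientation: [3.132, -0.246, 0.001]
force: [-7.2, 0.8, 8.0]
opening: 0.0304
gripper_force: 24.5
```

```bash
python3 -m jog '0.2 0 0 -0.001 0;0.2 0 0 0 0;0.65 0 0 0 0;0.65 0 0 0 0;0.65 0 0 0 0;0.65 0 0 0 0;0.65 0 0 0 0;0.65 0 0 0 0;0.65 0 0 0 0'; python3 -m jog '0.65 0 0 -0.01 0;0.65 0 0 -0.02 0;0.65 0 0 -0.03 0;0.65 0 0 -0.035 0;0.65 0 0 -0.035 0;0.65 0 0.03 0 0;0.65 0 0.035 0 0;0.65 0 0.035 0 0;0.65 0 0.03 0 0;0.65 0 0 0 0'
python3 - <<'E'
from h import *
c=shot('side','side7.png')['color'];a=shot('top','top7.png')['color']
o=np.zeros((400,800,3),np.uint8)
o[:,:400]=cv2.resize(c[155:225,325:395],(400,400),interpolation=cv2.INTER_CUBIC)
o[:,400:]=cv2.resize(a[125:195,300:370],(400,400),interpolation=cv2.INTER_CUBIC)
cv2.imwrite('pics/c7.png',o[:,:,::-1])
E
```

```text
t: 14.3
tool_pos: [0.6411, -0.0449, 0.1513]
orientation: [3.132, -0.247, 0.0]
force: [-0.6, 0.9, 1.2]
opening: 0.0599
gripper_force: 0.0
t: 15.13
tool_pos: [0.6196, -0.1787, 0.2824]
orientation: [3.129, -0.253, 0.001]
force: [-0.1, -0.2, -0.3]
opening: 0.0605
gripper_force: 0.0
```

View pics/c7.png

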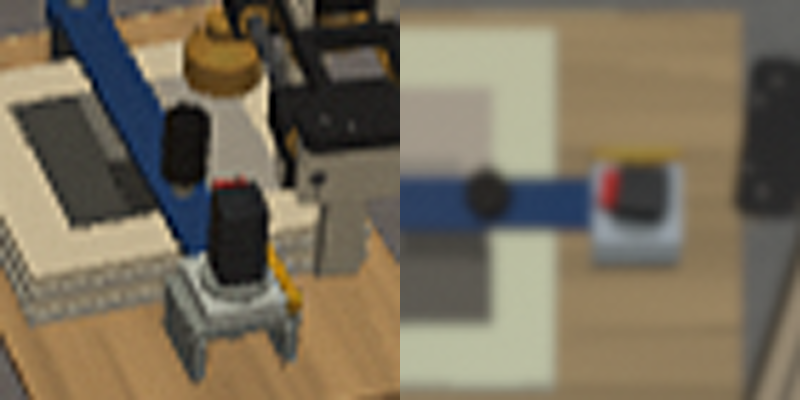

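The pin stands upright with its collar on the tab (side crop about (240,280)), the red button is out, the bar is against its stop, and the gripper is clear.

```bash
python3 -c "
from plant import robot
print(robot.close_job())"
```

```text
the job is handed in; nothing more can be done
None
```

The job is handed in: the bar is home against its stop, and the last pictures show the ball-lock pin upright through both holes with its collar on the bar, its button out and the gripper clear; no verdict was returned.

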